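# Move the palette knives to the drying rests, keeping their order

### The arm

A 7-joint arm with a two-finger parallel gripper is mounted at the origin on the work surface. World frame = base frame: x ahead of the robot, y to its left, z up, the work surface at z = 0. Lengths are in mm, angles in rad, forces in N, time in s.
With the tool pointing down it reaches from about 400 to 875 mm from the base axis. Payload 4.4 kg.
Tool frame: the origin (TCP) lies where the fingers leave the gripper's body, on its centre line; the fingertips stand 73 mm ahead of it and the grasp point (between the pads) lies 54 mm ahead of it; z points along the fingers, y is the line along which they close (so a half turn about z gives the same grasp; the last joint's range is limited). The gripper opens to 85 mm and grips with 20 to 120 N. Pads are 22 mm wide; open, the fingers measure 114 mm over their backs; the gripper's body (76 mm by 85 mm) begins 54 mm behind the grasp point. The pads swing forward as they close: fully open they stand 13 mm farther back than shut.
Start: joints at [1.21, 0.628, 0.038, 1.517, -0.027, 0.996, -0.02], TCP at [188.881, -621.965, 303.913] pointing down, gripper open.
Joint ranges: [-3.06, 3.06], [-0.37, 2.12], [-1.25, 1.32], [0.18, 2.47], [-1.1, 4.24], [0.23, 1.98], [-2.94, 2.94]. Speed limits (rad/s): [2.57, 2.57, 3.14, 3.14, 3.14, 3.14, 3.14].

### API

Orientations are given as [roll, pitch, yaw] about the fixed x, y, z axes, in that order (R = Rz(yaw) Ry(pitch) Rx(roll)).
In Python, from cell import ctrl gives the robot as it stands.
- The arm moves only by the tool send_rows, never from a script. Its argument "rows" is a list that holds one entry, the list of rows, each a list of 6 numbers: the shift along the tool's x, y, z in cm, then the turn, a rotation vector about the tool's x, y, z in rad. In form: [[[tx, ty, tz, wx, wy, wz], ...]]. A call has 1 to 10 rows; each row is the pose to reach, as a shift and turn from the pose commanded when the call began, along the tool's axes at that moment; what a row does not reach only later rows make up. A row lasts 1/10 s, in which the tool goes at most 50 mm and 8.59 degrees, less where a joint would pass 70% of its speed; a pose out of reach is approached as far as the arm can. A call with a gripper value outside its range is refused whole. "grip" is the closure in counts, from 0 (fully open) to 255 (shut), set as the call begins (left out, the last holds). The fingers move at their own pace and stop on an object; the grip force is fixed at half the most. Time passes only in rows, so rows that repeat a pose let the fingers close. It gives the time, the measured TCP pose, the force, the opening and the grip force at its end, in the units of the state.
- ctrl.read_state(): the state, without advancing time (a new reading comes with each control period).
- ctrl.get_image(name): name is "scene" or "top" or "wrist"; returns a dict with "pixels" (420x560x3 uint8, red, green, blue), "fx", "fy", "cx", "cy" (pixels), "extrinsics" (4x4, takes a point from camera to world coordinates); the wrist camera has in their place "mount" (4x4, takes a point from camera to tool coordinates, whose origin is the TCP and whose axes are the flange's). Camera axes: x right, y up, looking along -z (the intrinsics and any distortion apply to the point x, -y, -z); pixel columns grow to the right and rows downward; lengths in mm; the calibration is good to about 2 mm. A picture is of the moment at which its call begins: read the wrist's pose just before it. There is no depth.
- ctrl.finish_job(): hands the job in; it is judged then, once.
The state is a dict: "clock": time; "qpos": joint angles; "qd": joint speeds; "tau": joint torques, N m; "eef_pos": TCP position; "tool_rot": TCP orientation; "force": force on the tool from outside, world axes, zero at the start; "torque": the same for the moment, N m; "width": finger opening in mm; "gripper_force": force on a finger pad.
Only numpy, scipy, OpenCV 4.12 (cv2) and the standard library are available. Lean on these libraries where they do the work, as an engineer would, in place of code of your own. Each camera call takes 0.05 s, during which the arm holds its last target. There are 200 camera calls.

### The job

Move the four palette knives from the wiping rack on the left to the four drying rests on the right, keeping their order: the leftmost knife goes to the leftmost rest, the next to the next, and so on. Each knife must lie flat and right way up with its handle centred lengthwise on its rest, down in both notches. Leave the glass jar between the racks standing where it is.

Things in the scene. Friction and masses are not known exactly. Their poses are not given: they have to be found in the camera images.
- knife_long: Loose palette knife, about 50 g, a long, narrow straight blade 14 wide and 90 long (mm). Plain wooden handle 110 long (x, -55 to +55) x 20 wide (y) x 18 high (z); thin neck; blade from x = +92, 22 above the handle's underside. Origin: centre of the handle's underside; x to the blade tip, z up. Starts in any lane of the wiping rack. Grip across the 20 mm at the origin.
- knife_diamond: Loose palette knife, about 50 g, a diamond (trowel) blade 36 wide and 66 long, pointed at its end (mm). Plain wooden handle 110 long (x, -55 to +55) x 20 wide (y) x 18 high (z); thin neck; blade from x = +92, 22 above the handle's underside. Origin: centre of the handle's underside; x to the blade tip, z up. Starts in any lane of the wiping rack. Grip across the 20 mm at the origin.
- knife_round: Loose palette knife, about 50 g, a short, rounded blade 28 wide and 40 long (mm). Plain wooden handle 110 long (x, -55 to +55) x 20 wide (y) x 18 high (z); thin neck; blade from x = +92, 22 above the handle's underside. Origin: centre of the handle's underside; x to the blade tip, z up. Starts in any lane of the wiping rack. Grip across the 20 mm at the origin.
- knife_square: Loose palette knife, about 50 g, a broad, square-ended rectangular blade 36 wide and 55 long (mm). Plain wooden handle 110 long (x, -55 to +55) x 20 wide (y) x 18 high (z); thin neck; blade from x = +92, 22 above the handle's underside. Origin: centre of the handle's underside; x to the blade tip, z up. Starts in any lane of the wiping rack. Grip across the 20 mm at the origin.
- rest_a: Fixed wooden rest for one knife, one of 4 alike in a ragged row 64 mm apart; the letter does not tell its rank. Base 96 (x) x 56 (y) x 6 mm, cross bars 12 thick at x = -36, +36, each with a 38 mm notch at y = 0: floor 22, horns 34 mm above the table. Origin: centre of underside; lane along x. A seated knife's origin is 22 mm above it, x along x. Finger room between the bars.
- rest_b: Fixed wooden rest for one knife, one of 4 alike in a ragged row 64 mm apart; the letter does not tell its rank. Base 96 (x) x 56 (y) x 6 mm, cross bars 12 thick at x = -36, +36, each with a 38 mm notch at y = 0: floor 22, horns 34 mm above the table. Origin: centre of underside; lane along x. A seated knife's origin is 22 mm above it, x along x. Finger room between the bars.
- rest_c: Fixed wooden rest for one knife, one of 4 alike in a ragged row 64 mm apart; the letter does not tell its rank. Base 96 (x) x 56 (y) x 6 mm, cross bars 12 thick at x = -36, +36, each with a 38 mm notch at y = 0: floor 22, horns 34 mm above the table. Origin: centre of underside; lane along x. A seated knife's origin is 22 mm above it, x along x. Finger room between the bars.
- rest_d: Fixed wooden rest for one knife, one of 4 alike in a ragged row 64 mm apart; the letter does not tell its rank. Base 96 (x) x 56 (y) x 6 mm, cross bars 12 thick at x = -36, +36, each with a 38 mm notch at y = 0: floor 22, horns 34 mm above the table. Origin: centre of underside; lane along x. A seated knife's origin is 22 mm above it, x along x. Finger room between the bars.
- wiping_rack: Fixed wooden rack holding the knives at the start. Like the rests but four lanes in one: base 96 (x) x 248 (y) x 6 mm, cross bars 12 thick at x = -36 and +36, notches 38 mm wide at y = +96, +32, -32, -96 mm, floor 22 and horns 34 mm above the table. Origin: centre of the underside; x along the lanes, z up. The drying rests are to its right (-y).
- jar: Squat amber glass jar with a black screw cap, 64 mm across, 75 mm high, 250 g, loose, standing in the gap between wiping rack and drying rests. Origin: centre of its underside, z up. Not to be disturbed.

How it is judged (in metres and radians):
At the end, for the whole second after the job is handed in: From left to right, the knife that began n-th in the rack lies at rest in the n-th drying rest: its origin within 20 mm along and 11 mm across the lane and 18 to 27 mm above the rest's underside, upright within 0.12 rad, along the lane within 0.25 rad (x of knife_long in the frame of rest_a between -0.02 and 0.02 m and y of knife_long in the frame of rest_a between -0.011 and 0.011 m and z of knife_long in the frame of rest_a between 0.018 and 0.027 m and angle between each of knife_long, knife_diamond, knife_round, knife_square's own z axis and vertical below 0.12 rad and angle between the x axis of knife_long and the x axis of rest_a, either way round below 0.25 rad and linear speed of each of knife_long, knife_diamond, knife_round, knife_square below 0.02 m/s and angular speed of each of knife_long, knife_diamond, knife_round, knife_square below 0.2 rad/s and x of knife_diamond in the frame of rest_b between -0.02 and 0.02 m and y of knife_diamond in the frame of rest_b between -0.011 and 0.011 m and z of knife_diamond in the frame of rest_b between 0.018 and 0.027 m and angle between the x axis of knife_diamond and the x axis of rest_b, either way round below 0.25 rad and x of knife_round in the frame of rest_c between -0.02 and 0.02 m and y of knife_round in the frame of rest_c between -0.011 and 0.011 m and z of knife_round in the frame of rest_c between 0.018 and 0.027 m and angle between the x axis of knife_round and the x axis of rest_c, either way round below 0.25 rad and x of knife_square in the frame of rest_d between -0.02 and 0.02 m and y of knife_square in the frame of rest_d between -0.011 and 0.011 m and z of knife_square in the frame of rest_d between 0.018 and 0.027 m and angle between the x axis of knife_square and the x axis of rest_d, either way round below 0.25 rad); the robot touches nothing.
It fails at once if the jar was shifted by more than 30 mm or tipped (distance of jar from where it was at the start of the episode above 0.03 m or angle between jar's own z axis and vertical above 0.35 rad).
It also fails if it takes over 115 s, if anything falls off the work surface, if the arm or the gripper's body presses on something with over 40 N, if the wrist force passes 120 N, or if a joint passes its speed limit or range.

## Working session

There is one attempt and no reset: what is moved stays moved. The work goes in short steps, Python scripts to look and compute and a tool call to move; the robot and the scene stay as the last step left them, time stands still between calls to the robot, and variables do not carry over. Pictures are saved under pics/ and viewed, at most 14 in all, crops included, and the job is handed in when it is done.

Besides the shell and the picture viewer there is one more tool, called after "Emit:" as name(argument=value, ...) on one line, values as JSON. send_rows: Moves the arm, as the interface text tells. Its arguments: {"type":"object","properties":{"rows":{"type":"array","items":{"type":"array","items":{"type":"array","items":{"type":"number"}}}},"grip":{"type":"number"}},"required":["rows"]}

```bash
ls; mkdir -p pics; python3 - <<'E'
from cell import ctrl
import cv2,numpy as np
s=ctrl.read_state()
for k,v in s.items(): print(k,np.round(v,3).tolist() if not isinstance(v,str) else v)
for n in("top","scene"):
    d=ctrl.get_image(n); cv2.imwrite(f"pics/{n}0.png",cv2.cvtColor(d["pixels"],cv2.COLOR_RGB2BGR))
    print(n,{k:np.round(v,3).tolist() for k,v in d.items() if k!="pixels"})
E
```

```text
pics
clock 0.0
qpos [1.21, 0.629, 0.038, 1.518, -0.027, 0.996, -0.02]
qd [-0.002, 0.002, -0.001, -0.001, 0.002, -0.0, -0.001]
tau [-0.0, -56.34, 1.226, -19.345, 0.011, 0.01, 0.0]
eef_pos [188.743, -621.501, 302.994]
tool_rot [-3.14, 0.0, 0.295]
force [-0.061, -0.805, -0.412]
torque [-0.038, 0.031, -0.017]
gripper_force 0.0
width 85.246
top {'fx': 383.851, 'fy': 383.851, 'cx': 270.938, 'cy': 206.991, 'extrinsics': [[-0.013, 0.998, -0.062, 458.905], [-1.0, -0.014, -0.019, -0.777], [-0.02, 0.062, 0.998, 891.211], [0.0, 0.0, 0.0, 1.0]]}
scene {'fx': 531.922, 'fy': 531.922, 'cx': 283.791, 'cy': 210.82, 'extrinsics': [[0.418, -0.704, 0.574, 1142.1], [0.908, 0.333, -0.253, -246.761], [-0.013, 0.627, 0.779, 882.082], [0.0, 0.0, 0.0, 1.0]]}
```

View pics/top0.png

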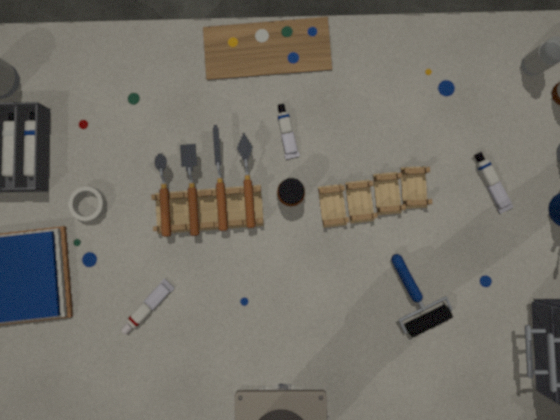

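View pics/scene0.png

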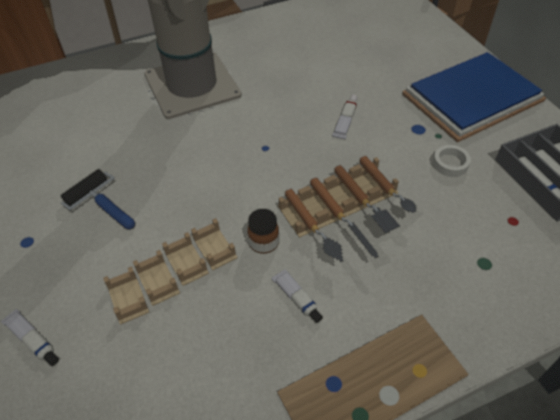

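The top view (up is +x, right is -y) shows the rack knives from left to right as round (165,210), square (192,208), long (222,205) and diamond (249,202). The jar is at (291,192) and the rests are near (332,205), (359,201), (388,193) and (414,187). The scene view agrees.

```bash
cat > h.py <<'E'
import numpy as np,cv2
from cell import ctrl
def cast(d,uv,z,E=None):
    E=np.array(d["extrinsics"] if E is None else E); uv=np.atleast_2d(uv).astype(float)
    r=np.c_[(uv[:,0]-d["cx"])/d["fx"],-(uv[:,1]-d["cy"])/d["fy"],-np.ones(len(uv))]@E[:3,:3].T
    return E[:3,3]+r*((z-E[2,3])/r[:,2])[:,None]
def blobs(m,amin):
    n,l,st,c=cv2.connectedComponentsWithStats(m.astype(np.uint8),connectivity=4)
    return [np.argwhere(l==i)[:,::-1] for i in range(1,n) if st[i,4]>=amin]
E
python3 - <<'E'
from h import *
d=ctrl.get_image("top"); im=cv2.cvtColor(d["pixels"],cv2.COLOR_RGB2BGR)
hsv=cv2.cvtColor(im,cv2.COLOR_BGR2HSV)
for p in[(222,205),(332,205),(327,219),(346,205),(374,195),(400,190),(345,240)]: print(p,hsv[p[1],p[0]])
H,S,V=cv2.split(hsv)
mh=(H<13)&(S>110)&(V>60)
mr=(S>75)&(H<30)
box=np.zeros_like(mh);box[150:250,140:440]=1
def rep(m,z,amin):
  for b in blobs(m&box,amin):
    P=cast(d,b,z)[:,:2].astype(np.float32); (c,(w,h),a)=cv2.minAreaRect(P)
    pts=cv2.boxPoints((c,(w,h),a)); e1,e2=pts[1]-pts[0],pts[2]-pts[1]; e=e1 if np.linalg.norm(e1)>np.linalg.norm(e2) else e2
    print(len(b),b.mean(0).round(1),"c",np.round(c,1),"mean",P.mean(0).round(1),"size",round(w,1),round(h,1),"yaw",round(np.arctan2(e[1],e[0])%np.pi,3))
print("handles");rep(mh,31,100)
print("rests");rep(mr&~mh,20,100)
vis=im.copy(); 
big=cv2.resize(im[155:245,310:440],None,fx=6,fy=6,interpolation=cv2.INTER_CUBIC)
cv2.imwrite("pics/crop1.png",cv2.convertScaleAbs(big,alpha=1.5))
E
```

```text
(222, 205) [ 13 150 114]
(332, 205) [ 20  87 153]
(327, 219) [ 18  90 133]
(346, 205) [ 24  29 124]
(374, 195) [ 19  45 119]
(400, 190) [ 22  37 125]
(345, 240) [ 23  23 133]
handles
rests
3936 [373.9 196.6] c [ 534.5 -223.4] mean [ 533.6 -218.1] size 99.1 263.0 yaw 1.784
4005 [209.2 208.2] c [516.3 163.1] mean [512.6 156.5] size 122.4 255.0 yaw 1.699
114 [289.4 199.1] c [536.  -26.8] mean [530.7 -26.6] size 61.6 38.8 yaw 1.281
```

View pics/crop1.png

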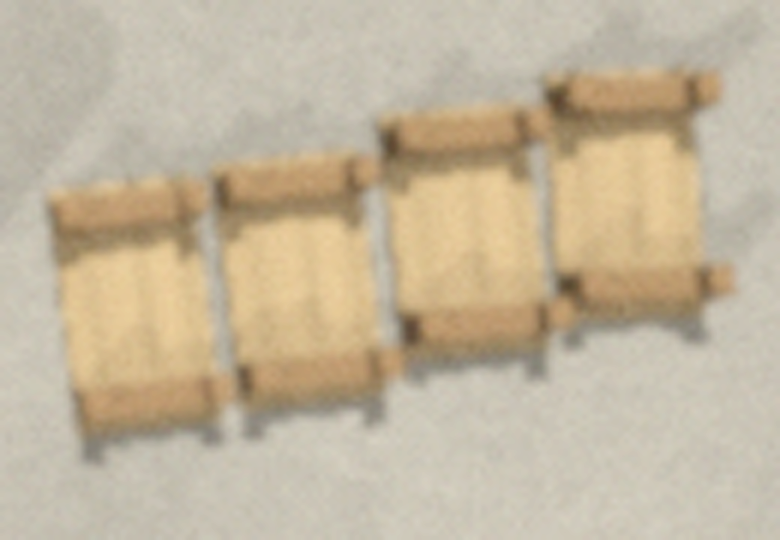

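The crop shows four rests, all turned by about 0.1 rad. Their bases are centred near crop pixels (140,310), (303,283), (469,231) and (626,195). I'll measure the base blobs at z=6 and the handles with a wider mask.

```bash
python3 - <<'E'
from h import *
d=ctrl.get_image("top"); im=cv2.cvtColor(d["pixels"],cv2.COLOR_RGB2BGR)
hsv=cv2.cvtColor(im,cv2.COLOR_BGR2HSV);H,S,V=[x.astype(int) for x in cv2.split(hsv)]
box=np.zeros(H.shape,bool);box[150:250,140:440]=1
rbox=box.copy(); rbox[:,:310]=0
def rep(m,z,amin):
  for b in sorted(blobs(m,amin),key=lambda b:b[:,0].mean()):
    P=cast(d,b,z)[:,:2].astype(np.float32); (c,(w,h),a)=cv2.minAreaRect(P)
    pts=cv2.boxPoints((c,(w,h),a)); e=max((pts[1]-pts[0],pts[2]-pts[1]),key=np.linalg.norm)
    ev=np.linalg.eigh(np.cov(P.T))[1][:,1]
    print(len(b),"c",np.round(c,1),"mean",P.mean(0).round(1),"size",round(w,1),round(h,1),"yaw",round(np.arctan(e[1]/e[0]),3),"pca",round(np.arctan(ev[1]/ev[0]),3))
print("handles");rep(box&(H<16)&(S>125),31,100)
print("bases z6");rep(rbox&(S>70)&(V>141),6,60)
print("bars z22+");rep(rbox&(S>75)&(V<=141)&(H<30),26,40)
print("hand centres z6",cast(d,np.array([[140,310],[303,283],[469,231],[626,195]])/6+[309.6,154.6],12)[:,:2].round(1))
print("jar cap",cast(d,[[291,192]],75)[:,:2])
E
```

```text
handles
419 c [505.6 255.4] mean [504.5 255.1] size 106.3 21.8 yaw 0.064 pca 0.064
415 c [506.8 191.1] mean [506.2 191.2] size 106.3 21.7 yaw 0.084 pca 0.064
407 c [517.2 127.5] mean [515.4 127.1] size 106.5 20.9 yaw 0.063 pca 0.066
392 c [521.6  65.2] mean [520.9  65. ] size 106.6 20.6 yaw 0.073 pca 0.066
bases z6
401 c [ 512.5 -125.6] mean [ 513.5 -124.8] size 47.6 52.5 yaw -1.472 pca -1.315
375 c [ 521.5 -188.2] mean [ 525.  -189.1] size 52.7 48.5 yaw 1.556 pca 1.407
391 c [ 540.2 -252.7] mean [ 541.6 -252.1] size 52.6 46.2 yaw 1.556 pca -1.401
357 c [ 553.3 -313.9] mean [ 555.2 -313.4] size 50.3 46.6 yaw 1.536 pca -1.345
bars z22+
285 c [ 544.1 -121. ] mean [ 545.6 -119.8] size 35.3 60.7 yaw -1.351 pca -1.409
1176 c [ 505.  -220.5] mean [ 501.9 -222.3] size 42.9 248.5 yaw -1.354 pca -1.355
922 c [ 563.  -249.1] mean [ 571.1 -246.5] size 53.3 195.5 yaw -1.358 pca -1.344
hand centres z6 [[ 513.3 -126.1]
 [ 522.7 -188.3]
 [ 541.7 -251.8]
 [ 554.5 -311.7]]
jar cap [[541.20773587 -28.62118886]]
```

```bash
cat > g.py <<'E'
import sys
from h import *
from scipy.spatial.transform import Rotation as R
# print shift (cm) and turn from the measured pose to each target x,y,z,yaw
s=ctrl.read_state(); R0=R.from_euler("xyz",s["tool_rot"])
print("t",round(s["clock"],2),"tcp",np.round(s["eef_pos"],1),"rot",np.round(s["tool_rot"],3),"w",round(s["width"],1),"F",np.round(s["force"],1),"q",np.round(s["qpos"],2))
for a in sys.argv[1:]:
    x,y,z,w=map(float,a.split(","))
    print(a,np.round(R0.inv().apply(np.array([x,y,z])-s["eef_pos"])/10,2),np.round((R0.inv()*R.from_euler("xyz",[np.pi,0,w])).as_rotvec(),3))
E
python3 g.py 480,-300,300,.066 505,255,190,.066
```

```text
t 0.2 tcp [ 188.8 -621.7  303.3] rot [-3.14  -0.     0.295] w 85.5 F [ 0.1 -0.7  0. ] q [ 1.21  0.63  0.04  1.52 -0.03  1.   -0.02]
480,-300,300,.066 [ 37.21 -22.32   0.36] [-0.001  0.     0.229]
505,255,190,.066 [ 55.72 -74.69  11.42] [-0.001  0.     0.229]
```

Emit:
send_rows(rows=[[[1.5,-0.9,0,0,0,0.02],[5,-3,0,0,0,0.05],[9,-5.4,0,0,0,0.08],[13.2,-7.9,0,0,0,0.11],[17.5,-10.5,0,0,0,0.14],[21.8,-13.1,0,0,0,0.17],[26,-15.6,0.4,0,0,0.2],[30.3,-18.2,0.4,0,0,0.23],[34.3,-20.6,0.4,0,0,0.23],[37.2,-22.3,0.4,0,0,0.23]]], grip=130)

```text
clock: 1.2
eef_pos: [482.4, -297.0, 299.9]
tool_rot: [-3.14, -0.001, 0.068]
force: [-0.6, 0.0, 0.8]
width: 41.7
gripper_force: 0.0
```

```bash
python3 g.py 505,255,190,.066
```

```text
t 1.2 tcp [ 482.4 -297.   299.9] rot [-3.14e+00 -1.00e-03  6.80e-02] w 41.7 F [-0.6  0.   0.8] q [ 0.44  0.51  0.09  1.76 -0.06  0.87 -0.94]
505,255,190,.066 [  6.02 -54.9   11.06] [-0.001 -0.001  0.002]
```

Emit:
send_rows(rows=[[[0.2,-2,0.3,0,0,0],[0.7,-6.5,1,0,0,0],[1.2,-11.3,2,0,0,0],[1.7,-16,3,0,0,0],[2.3,-20.8,4,0,0,0],[2.8,-25.6,5,0,0,0],[3.3,-30.4,6,0,0,0],[3.9,-35.2,7,0,0,0],[4.4,-40,8,0,0,0],[4.9,-44.5,9,0,0,0]]])

```text
clock: 2.2
eef_pos: [500.0, 149.1, 209.5]
tool_rot: [-3.141, -0.0, 0.065]
force: [0.8, 0.3, 0.7]
width: 42.0
gripper_force: 0.0
```

```bash
python3 g.py 505,255,200,.066
```

```text
t 2.2 tcp [500.  149.1 209.5] rot [-3.141 -0.     0.065] w 42.0 F [0.8 0.3 0.7] q [-0.41  0.58  0.09  1.97 -0.09  0.59 -1.76]
505,255,200,.066 [  1.19 -10.53   0.96] [-0.    -0.    -0.001]
```

Emit:
send_rows(rows=[[[0.5,-4.2,0.3,0,0,0],[0.9,-8,0.7,0,0,0],[1.2,-10.5,1,0,0,0],[1.2,-10.5,1,0,0,0],[1.2,-10.5,1,0,0,0]]])

```text
clock: 2.7
eef_pos: [505.0, 252.5, 199.6]
tool_rot: [3.141, 0.001, 0.066]
force: [-0.3, 0.1, 0.4]
width: 42.4
gripper_force: 0.0
```

```bash
cat > w.py <<'E'
import sys
from h import *
from scipy.spatial.transform import Rotation as R
s=ctrl.read_state(); d=ctrl.get_image("wrist"); im=cv2.cvtColor(d["pixels"],cv2.COLOR_RGB2BGR)
T=np.eye(4);T[:3,:3]=R.from_euler("xyz",s["tool_rot"]).as_matrix();T[:3,3]=s["eef_pos"]
E=T@np.array(d["mount"])
H,S,V=[x.astype(int) for x in cv2.split(cv2.cvtColor(im,cv2.COLOR_BGR2HSV))]
cv2.imwrite(f"pics/{sys.argv[1]}.png",im)
print("cam",E[:3,3].round(),"look",-E[:3,2].round(2))
for b in blobs((H<16)&(S>125),400):
    P=cast(d,b,38,E)[:,:2].astype(np.float32);c,sz,a=cv2.minAreaRect(P)
    print(b.mean(0).round(),"c",np.round(c,1),np.round(sz,1),"box",b.min(0),b.max(0))
E
python3 g.py 505,255,100,.066; python3 w.py w1
```

```text
t 2.7 tcp [505.  252.5 199.6] rot [3.141e+00 1.000e-03 6.600e-02] w 42.4 F [-0.3  0.1  0.4] q [-0.58  0.65  0.11  1.86 -0.11  0.64 -1.92]
505,255,100,.066 [ 0.02 -0.26  9.96] [0.001 0.001 0.   ]
cam [579. 257. 270.] look [-0.29 -0.02 -0.96]
[473. 202.] c [517.  128.9] [108.   25.3] box [445 124] [503 283]
[280. 206.] c [506.5 253.4] [107.9  19.9] box [265 128] [296 286]
[376. 206.] c [507.1 191.2] [108.7  21.7] box [356 133] [398 291]
[550. 232.] c [514.7  80.1] [100.3  18.8] box [531 138] [559 281]
```

View pics/w1.png

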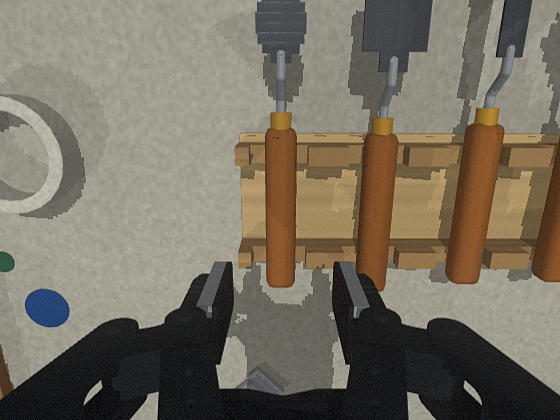

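The wrist view shows the first handle at (280,206), midway between the fingers at x≈506.5, y≈254. That agrees with the top view within 2 mm, so I'll descend and grip.

Emit:
send_rows(rows=[[[0.1,-0.1,2,0,0,0],[0.1,-0.1,5.5,0,0,0],[0.1,-0.1,8.5,0,0,0],[0.1,-0.1,10.4,0,0,0],[0.1,-0.1,11.3,0,0,0],[0.1,-0.1,11.3,0,0,0]]])

```text
clock: 3.35
eef_pos: [506.1, 251.7, 86.2]
tool_rot: [3.14, 0.002, 0.063]
force: [0.3, -0.2, 0.5]
width: 41.8
gripper_force: 0.0
```

Emit:
send_rows(rows=[[[0,0,0,0,0,0],[0,0,0,0,0,0],[0,0,0,0,0,0],[0,0,0,0,0,0],[0,0,0,0,0,0]]], grip=255)

```text
clock: 3.85
eef_pos: [507.1, 253.5, 88.3]
tool_rot: [-3.141, -0.002, 0.065]
force: [-0.3, -2.2, 6.6]
width: 18.9
gripper_force: 59.3
```

```bash
python3 g.py 505,255,190,.066 513,-125.5,192,.08
```

```text
t 3.85 tcp [507.1 253.5  88.3] rot [-3.141e+00 -2.000e-03  6.500e-02] w 18.9 F [-0.3 -2.2  6.6] q [-0.56  0.83  0.07  1.9  -0.13  0.41 -1.9 ]
505,255,190,.066 [ -0.17  -0.17 -10.17] [-0.001 -0.002 -0.001]
513,-125.5,192,.08 [ -1.83  37.85 -10.4 ] [-0.001 -0.002 -0.015]
```

Emit:
send_rows(rows=[[[0,0,-1.5,0,0,0],[0,0,-4.5,0,0,0],[0,0.5,-8,0,0,0],[-0.1,3,-10.5,0,0,0],[-0.3,7,-10.5,0,0,0],[-0.5,11.5,-10.5,0,0,0],[-0.8,16,-10.5,0,0,0],[-1,20.5,-10.5,0,0,0],[-1.2,25,-10.5,0,0,-0.01],[-1.4,29,-10.5,0,0,-0.02]]])

```text
clock: 4.85
eef_pos: [510.9, -39.2, 193.0]
tool_rot: [3.141, -0.001, 0.084]
force: [1.1, -0.6, -0.5]
width: 19.0
gripper_force: 58.6
```

```bash
python3 g.py 513,-125.5,192,.08
```

```text
t 4.85 tcp [510.9 -39.2 193. ] rot [ 3.141e+00 -1.000e-03  8.400e-02] w 19.0 F [ 1.1 -0.6 -0.5] q [-0.01  0.6   0.04  2.   -0.04  0.54 -1.42]
513,-125.5,192,.08 [-0.52  8.61  0.11] [ 0.001 -0.001  0.004]
```

Emit:
send_rows(rows=[[[-0.2,3.2,0,0,0,0],[-0.4,6,0,0,0,0],[-0.5,8,0,0,0,0],[-0.5,8.6,0,0,0,0],[-0.5,8.6,0,0,0,0],[-0.5,8.6,0,0,0,0]]])

```text
clock: 5.45
eef_pos: [513.5, -121.5, 192.2]
tool_rot: [-3.141, -0.0, 0.086]
force: [-0.4, 0.8, -0.5]
width: 19.1
gripper_force: 58.6
```

```bash
python3 g.py 513,-125.5,88,.08; python3 w.py w2
```

```text
t 5.45 tcp [ 513.5 -121.5  192.2] rot [-3.141 -0.     0.086] w 19.1 F [-0.4  0.8 -0.5] q [ 0.17  0.62  0.02  1.96 -0.02  0.56 -1.28]
513,-125.5,88,.08 [-0.08  0.41 10.42] [-0.001 -0.     0.006]
cam [ 587. -116.  263.] look [-0.29 -0.02 -0.96]
[164. 140.] c [551.6 -42. ] [63.9 38.2] box [102 102] [190 206]
[  9. 206.] c [513.9  46.9] [17.3 92.6] box [  0 119] [ 27 259]
[282. 274.] c [ 462.8 -126. ] [176.1  36.6] box [253 160] [311 395]
```

View pics/w2.png

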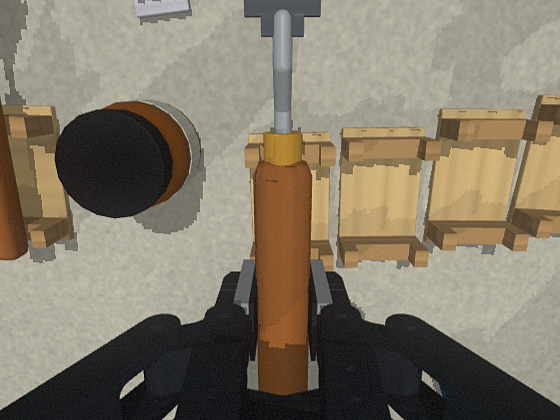

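The wrist view shows the knife held straight. Rest 1 is right of centre, near (291,200), and rests 2 and 3 are near (380,207) and (474,178). I'll cast the base edges to refine their positions.

```bash
python3 - <<'E'
from h import *
from scipy.spatial.transform import Rotation as R
s=ctrl.read_state(); d=ctrl.get_image("wrist")
T=np.eye(4);T[:3,:3]=R.from_euler("xyz",s["tool_rot"]).as_matrix();T[:3,3]=s["eef_pos"]
E=T@np.array(d["mount"])
im=cv2.cvtColor(d["pixels"],cv2.COLOR_RGB2BGR);H,S,V=[x.astype(int) for x in cv2.split(cv2.cvtColor(im,cv2.COLOR_BGR2HSV))]
print("rest2 base L,R; rest3 base L,R; rest1 R",cast(d,[[340,207],[419,207],[432,178],[517,178],[330,200]],6,E)[:,:2].round(1).tolist())
print("rest2 outer bar corners z22: far L,R near L,R",cast(d,[[342,131],[427,128],[340,262],[420,262]],22,E)[:,:2].round(1).tolist())
print("rest1 far bar corners z34 far edge L R",cast(d,[[247,143],[335,140]],34,E)[:,:2].round(1).tolist())
cv2.imwrite("pics/w2c.png",cv2.resize(im[90:280,230:560],None,fx=2.4,fy=2.4,interpolation=cv2.INTER_CUBIC))
E
```

```text
rest2 base L,R; rest3 base L,R; rest1 R [[515.0, -163.0], [519.9, -219.6], [541.7, -224.6], [546.8, -284.1], [519.5, -155.1]]
rest2 outer bar corners z22: far L,R near L,R [[569.6, -154.7], [576.1, -208.1], [479.2, -165.3], [484.1, -221.7]]
rest1 far bar corners z34 far edge L R [[558.4, -95.9], [564.8, -149.2]]
```

View pics/w2c.png

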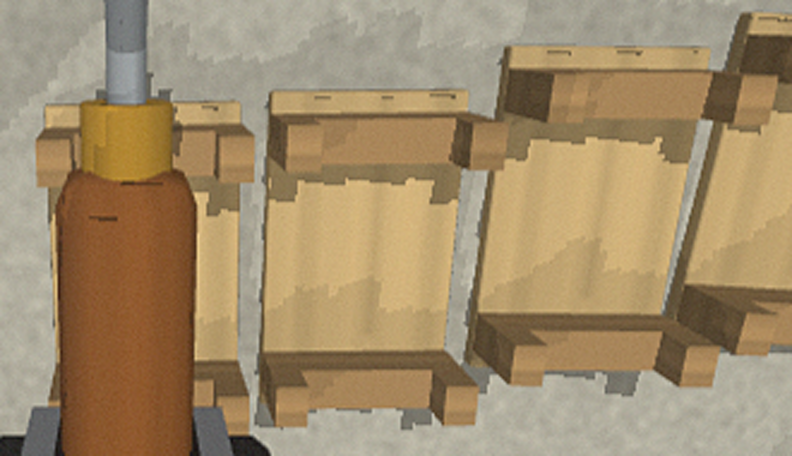

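The crop shows clear base edges for rests 1 to 3 (left, right and far edges), so I'll cast those at z=6 for centre and yaw.

```bash
python3 - <<'E'
from h import *
from scipy.spatial.transform import Rotation as R
s=ctrl.read_state(); d=ctrl.get_image("wrist")
T=np.eye(4);T[:3,:3]=R.from_euler("xyz",s["tool_rot"]).as_matrix();T[:3,3]=s["eef_pos"]
E=T@np.array(d["mount"])
q={1:[(45,106),(241,103),(50,190),(55,360),(240,200),(239,350)],2:[(270,95),(468,91),(270,180),(262,350),(459,180),(447,350)],3:[(508,48),(710,49),(503,150),(478,320),(688,150),(664,320)]}
for k,v in q.items():
    P=cast(d,np.array(v)/2.4+[229.7,89.7],6,E)[:,:2]
    fl,fr,l1,l2,r1,r2=P
    yl=np.arctan2(*(l1-l2)[::-1]);yr=np.arctan2(*(r1-r2)[::-1]);e=fl-fr;yf=np.arctan2(-e[0],e[1])
    y=np.median([yl,yr,yf])
    print(k,"yaws",np.round([yl,yr,yf],3),"width",np.linalg.norm(e).round(1),"centre",((fl+fr)/2-48*np.array([np.cos(y),np.sin(y)])).round(1))
E
```

```text
1 yaws [0.09  0.117 0.101] width 55.5 centre [ 516.2 -126.7]
2 yaws [0.086 0.125 0.106] width 55.7 centre [ 524.9 -190.1]
3 yaws [0.062 0.128 0.081] width 56.1 centre [ 542.5 -253.3]
```

Emit:
send_rows(rows=[[[0.1,0.45,2,0,0,-0.015],[0.1,0.45,5.5,0,0,-0.015],[0.1,0.45,8.2,0,0,-0.015],[0.1,0.45,9.7,0,0,-0.015],[0.1,0.45,10.3,0,0,-0.015],[0.1,0.45,10.3,0,0,-0.015],[0.1,0.45,10.3,0,0,-0.015]]])

```text
clock: 6.3
eef_pos: [515.2, -126.9, 89.4]
tool_rot: [3.142, -0.001, 0.101]
force: [-0.0, 0.1, -0.1]
width: 18.8
gripper_force: 58.6
```

Emit:
send_rows(rows=[[[0,0,0,0,0,0],[0,0,0,0,0,0],[0,0,0,0,0,0],[0,0,0,0,0,0]]], grip=130)

```text
clock: 6.7
eef_pos: [514.8, -127.5, 89.1]
tool_rot: [3.142, -0.0, 0.1]
force: [0.1, -0.3, 0.3]
width: 42.0
gripper_force: 0.0
```

```bash
python3 g.py 507,191.5,140,.066 507,191.5,86,.066
```

```text
t 6.7 tcp [ 514.8 -127.5   89.1] rot [ 3.142 -0.     0.1  ] w 42.0 F [ 0.1 -0.3  0.3] q [ 0.18  0.8   0.01  2.   -0.02  0.34 -1.26]
507,191.5,140,.066 [  2.4  -31.82  -5.09] [ 0.    -0.     0.034]
507,191.5,86,.066 [  2.4  -31.82   0.31] [ 0.    -0.     0.034]
```

Emit:
send_rows(rows=[[[0,0,-2,0,0,0],[0,0,-6,0,0,0],[0.1,-1.5,-9.5,0,0,0.01],[0.4,-5.5,-10,0,0,0.02],[0.8,-10.2,-10,0,0,0.035],[1.2,-15,-10,0,0,0.035],[1.5,-19.8,-10,0,0,0.035],[1.9,-24.5,-10,0,0,0.035],[2.2,-28.5,-9,0,0,0.035],[2.4,-31.3,-7.5,0,0,0.035]]])

```text
clock: 7.7
eef_pos: [507.4, 190.4, 164.4]
tool_rot: [-3.139, -0.002, 0.068]
force: [0.4, -0.0, 1.1]
width: 42.0
gripper_force: 0.0
```

Emit:
send_rows(rows=[[[0,-0.4,1,0,0,0],[0,-0.5,2,0,0,0],[0,-0.5,2,0,0,0]]])

```text
clock: 8.0
eef_pos: [506.5, 189.6, 142.7]
tool_rot: [3.14, 0.003, 0.063]
force: [-0.5, -1.1, 0.2]
width: 41.7
gripper_force: 0.0
```

```bash
python3 g.py 507,191.2,86,.066; python3 w.py w3
```

```text
t 8.0 tcp [506.5 189.6 142.7] rot [3.14e+00 3.00e-03 6.30e-02] w 41.7 F [-0.5 -1.1  0.2] q [-0.47  0.71  0.08  1.95 -0.12  0.48 -1.81]
507,191.2,86,.066 [ 0.08 -0.17  5.66] [ 0.002  0.003 -0.003]
cam [581. 194. 213.] look [-0.29 -0.02 -0.96]
[526. 225.] c [522.8  67.5] [108.6  26.7] box [487 121] [559 325]
[408. 219.] c [517.9 127.6] [107.2  22.4] box [379 125] [438 326]
[281. 236.] c [507.1 189.7] [108.5  19.9] box [260 139] [302 338]
```

Aligned, so I'll descend and grip.

Emit:
send_rows(rows=[[[0,0,1.5,0,0,0],[0,-0.1,3.8,0,0,0],[0,-0.1,5.2,0,0,0],[0,-0.1,5.6,0,0,0],[0,-0.1,5.6,0,0,0]]])

```text
clock: 8.55
eef_pos: [507.1, 191.5, 87.7]
tool_rot: [3.141, 0.001, 0.064]
force: [0.4, 0.5, 0.3]
width: 41.8
gripper_force: 0.0
```

Emit:
send_rows(rows=[[[0,0,0,0,0,0],[0,0,0,0,0,0],[0,0,0,0,0,0],[0,0,0,0,0,0],[0,0,0,0,0,0]]], grip=255)

```text
clock: 9.05
eef_pos: [507.7, 192.4, 88.9]
tool_rot: [-3.141, -0.002, 0.065]
force: [0.2, -1.1, 6.9]
width: 19.1
gripper_force: 59.5
```

```bash
python3 g.py 523.5,-189,192,.1
```

```text
t 9.05 tcp [507.7 192.4  88.9] rot [-3.141e+00 -2.000e-03  6.500e-02] w 19.1 F [ 0.2 -1.1  6.9] q [-0.46  0.81  0.06  1.97 -0.13  0.37 -1.8 ]
523.5,-189,192,.1 [ -0.86  38.16 -10.32] [-0.    -0.002 -0.035]
```

Emit:
send_rows(rows=[[[0,0,-1.5,0,0,0],[0,0,-4.5,0,0,0],[0,0.5,-8,0,0,0],[0,3,-10.3,0,0,0],[-0.1,7,-10.5,0,0,0],[-0.2,11.5,-10.5,0,0,0],[-0.3,16,-10.5,0,0,0],[-0.4,20.7,-10.5,0,0,-0.01],[-0.6,25.5,-10.5,0,0,-0.02],[-0.7,30,-10.5,0,0,-0.03]]])

```text
clock: 10.05
eef_pos: [519.1, -109.6, 193.9]
tool_rot: [3.141, -0.001, 0.095]
force: [1.3, 1.3, -0.6]
width: 18.8
gripper_force: 58.8
```

Emit:
send_rows(rows=[[[-0.1,4,0.2,0,0,0],[-0.2,7,0.2,0,0,0],[-0.2,8.2,0.2,0,0,0],[-0.2,8.2,0.2,0,0,0],[-0.2,8.2,0.2,0,0,0]]])

```text
clock: 10.55
eef_pos: [525.3, -187.3, 191.2]
tool_rot: [-3.14, 0.0, 0.096]
force: [0.2, 0.4, -1.3]
width: 19.1
gripper_force: 58.7
```

```bash
python3 g.py 523.5,-189,89.5,.1; python3 w.py w4
```

```text
t 10.55 tcp [ 525.3 -187.3  191.2] rot [-3.14   0.     0.096] w 19.1 F [ 0.2  0.4 -1.3] q [ 0.28  0.65  0.01  1.88 -0.02  0.61 -1.17]
523.5,-189,89.5,.1 [-0.19  0.16 10.17] [-0.002  0.    -0.004]
cam [ 599. -181.  262.] look [-0.29 -0.03 -0.96]
[ 52. 154.] c [548.  -42.6] [64. 41.] box [  0 110] [ 83 214]
[189. 219.] c [ 514.7 -128.9] [108.5  21.8] box [166 140] [210 301]
[282. 273.] c [ 475.8 -192.2] [176.5  36.3] box [254 158] [312 395]
```

View pics/w4.png

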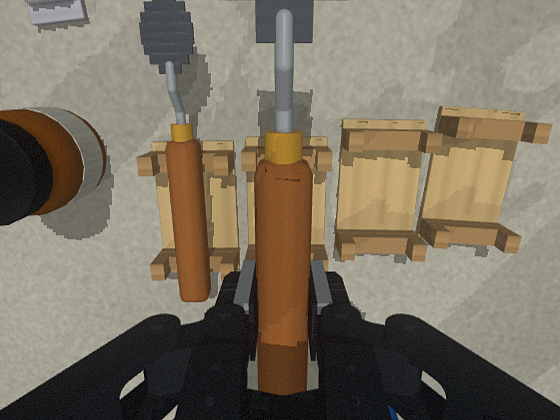

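The wrist view shows the round knife seated in rest 1 (handle at 189,219), the jar undisturbed, and the square knife over rest 2 (around 290,205).

Emit:
send_rows(rows=[[[-0.1,0.1,2,0,0,0],[-0.1,0.1,5.5,0,0,0],[-0.1,0.1,8.1,0,0,0],[-0.1,0.1,9.6,0,0,0],[-0.1,0.1,10.1,0,0,0],[-0.1,0.1,10.1,0,0,0],[-0.1,0.1,10.1,0,0,0]]])

```text
clock: 11.3
eef_pos: [525.2, -190.0, 90.8]
tool_rot: [3.141, -0.002, 0.096]
force: [-0.1, 0.1, 0.9]
width: 18.7
gripper_force: 58.7
```

Emit:
send_rows(rows=[[[0,0,0,0,0,0],[0,0,0,0,0,0],[0,0,0,0,0,0],[0,0,0,0,0,0]]], grip=130)

```text
clock: 11.7
eef_pos: [524.5, -190.5, 90.2]
tool_rot: [3.141, -0.001, 0.095]
force: [-0.3, -0.2, -0.4]
width: 41.6
gripper_force: 0.0
```

```bash
python3 g.py 517.5,128,142,.066
```

```text
t 11.7 tcp [ 524.5 -190.5   90.2] rot [ 3.141e+00 -1.000e-03  9.500e-02] w 41.6 F [-0.3 -0.2 -0.4] q [ 0.29  0.82  0.01  1.92 -0.02  0.4  -1.16]
517.5,128,142,.066 [  2.32 -31.77  -5.19] [ 0.    -0.001  0.029]
```

Emit:
send_rows(rows=[[[0,0,-2,0,0,0],[0,0,-6,0,0,0],[0.1,-1.5,-9.5,0,0,0.01],[0.4,-5.5,-10,0,0,0.02],[0.8,-10.2,-10,0,0,0.03],[1.2,-15,-10,0,0,0.03],[1.5,-19.8,-10,0,0,0.03],[1.9,-24.5,-10,0,0,0.03],[2.2,-28.5,-9,0,0,0.03],[2.3,-31.3,-7.5,0,0,0.03]]])

```text
clock: 12.7
eef_pos: [518.0, 127.3, 165.5]
tool_rot: [-3.14, -0.003, 0.068]
force: [0.3, 0.4, 0.7]
width: 42.1
gripper_force: 0.0
```

Emit:
send_rows(rows=[[[0,-0.4,1,0,0,0],[0,-0.5,2,0,0,0],[0,-0.5,2,0,0,0]]])

```text
clock: 13.0
eef_pos: [516.7, 126.7, 143.7]
tool_rot: [3.14, 0.002, 0.063]
force: [-0.2, -0.7, 0.1]
width: 41.6
gripper_force: 0.0
```

```bash
python3 g.py 517.5,127.5,87,.066; python3 w.py w5
```

```text
t 13.0 tcp [516.7 126.7 143.7] rot [3.14e+00 2.00e-03 6.30e-02] w 41.6 F [-0.2 -0.7  0.1] q [-0.34  0.7   0.07  1.98 -0.11  0.47 -1.7 ]
517.5,127.5,87,.066 [ 0.1  -0.08  5.67] [ 0.002  0.002 -0.003]
cam [591. 131. 214.] look [-0.29 -0.02 -0.96]
[405. 223.] c [525.7  65.6] [103.8  22.2] box [377 134] [434 326]
[283. 236.] c [517.3 125.5] [108.5  19.9] box [263 139] [304 337]
[548. 218.] c [539.8  -4.3] [50.5 13.3] box [532 168] [559 262]
```

Emit:
send_rows(rows=[[[0,0,1.5,0,0,0],[0.1,0,3.8,0,0,0],[0.1,0,5.2,0,0,0],[0.1,0,5.6,0,0,0],[0.1,0,5.6,0,0,0]]])

```text
clock: 13.55
eef_pos: [518.3, 127.6, 88.7]
tool_rot: [3.141, 0.001, 0.064]
force: [0.6, -0.7, -0.8]
width: 41.8
gripper_force: 0.0
```

Emit:
send_rows(rows=[[[0,0,0,0,0,0],[0,0,0,0,0,0],[0,0,0,0,0,0],[0,0,0,0,0,0],[0,0,0,0,0,0]]], grip=255)

```text
clock: 14.05
eef_pos: [518.9, 128.4, 89.9]
tool_rot: [-3.141, -0.002, 0.065]
force: [-0.7, -0.4, 6.9]
width: 18.6
gripper_force: 59.3
```

```bash
python3 g.py 541.5,-253,192,.1
```

```text
t 14.05 tcp [518.9 128.4  89.9] rot [-3.141e+00 -2.000e-03  6.500e-02] w 18.6 F [-0.7 -0.4  6.9] q [-0.33  0.8   0.05  1.99 -0.11  0.35 -1.69]
541.5,-253,192,.1 [ -0.19  38.21 -10.22] [-0.    -0.002 -0.035]
```

Emit:
send_rows(rows=[[[0,0,-1.5,0,0,0],[0,0,-4.5,0,0,0],[0,0.5,-8,0,0,0],[0,3,-10.3,0,0,0],[0,7,-10.5,0,0,0],[0,11.5,-10.5,0,0,0],[0,16,-10.5,0,0,0],[-0.1,20.7,-10.5,0,0,-0.01],[-0.1,25.5,-10.5,0,0,-0.02],[-0.1,30,-10.5,0,0,-0.03]]])

```text
clock: 15.05
eef_pos: [536.5, -173.2, 194.2]
tool_rot: [3.141, -0.0, 0.095]
force: [0.3, 0.6, -0.4]
width: 19.0
gripper_force: 58.6
```

Emit:
send_rows(rows=[[[-0.1,4,0.2,0,0,0],[-0.2,7,0.2,0,0,0],[-0.2,8.2,0.2,0,0,0],[-0.2,8.2,0.2,0,0,0],[-0.2,8.2,0.2,0,0,0]]])

```text
clock: 15.55
eef_pos: [542.6, -250.6, 191.8]
tool_rot: [-3.14, 0.0, 0.097]
force: [-0.1, 1.5, 0.0]
width: 18.5
gripper_force: 58.7
```

```bash
python3 g.py 541.5,-253,90.5,.1; python3 w.py w6
```

```text
t 15.55 tcp [ 542.6 -250.6  191.8] rot [-3.14   0.     0.097] w 18.5 F [-0.1  1.5  0. ] q [ 0.38  0.69  0.01  1.77 -0.01  0.68 -1.08]
541.5,-253,90.5,.1 [-0.13  0.25 10.13] [-0.002  0.    -0.003]
cam [ 616. -244.  262.] look [-0.29 -0.03 -0.96]
[189. 229.] c [ 525.6 -192.1] [109.2  21.7] box [167 150] [209 309]
[ 92. 234.] c [ 515.1 -130.5] [109.5  24.8] box [ 62 157] [121 315]
[282. 275.] c [ 491.5 -255.5] [174.6  36.2] box [254 162] [311 395]
```

View pics/w6.png

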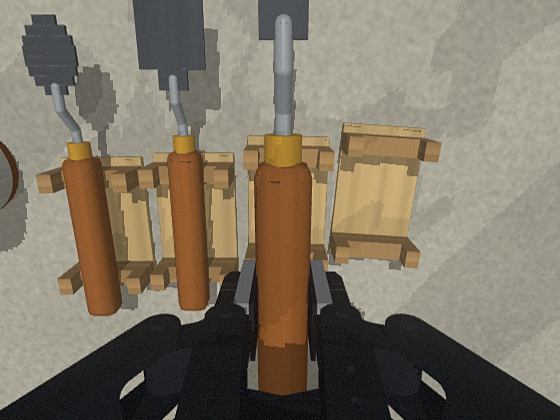

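The wrist view shows the round (92,234) and square (189,229) knives seated between their horns. The long knife is over rest 3, and rest 4 is empty at (380,195), with its far edge running (343,123) to (425,129).

Emit:
send_rows(rows=[[[-0.1,0.2,2,0,0,0],[-0.1,0.2,5.5,0,0,0],[-0.1,0.2,8.1,0,0,0],[-0.1,0.2,9.6,0,0,0],[-0.1,0.2,10.1,0,0,0],[-0.1,0.2,10.1,0,0,0],[-0.1,0.2,10.1,0,0,0]]])

```text
clock: 16.3
eef_pos: [542.6, -254.5, 91.9]
tool_rot: [3.141, -0.002, 0.096]
force: [0.3, 0.7, 0.2]
width: 18.8
gripper_force: 58.6
```

Emit:
send_rows(rows=[[[0,0,0,0,0,0],[0,0,0,0,0,0],[0,0,0,0,0,0],[0,0,0,0,0,0]]], grip=130)

```text
clock: 16.7
eef_pos: [541.8, -255.0, 91.2]
tool_rot: [3.141, -0.0, 0.095]
force: [-0.5, 0.6, 0.2]
width: 41.8
gripper_force: 0.0
```

```bash
python3 g.py 523,65,142,.066; python3 - <<'E'
from h import *
from scipy.spatial.transform import Rotation as R
d=ctrl.get_image("wrist")
T=np.eye(4);T[:3,:3]=R.from_euler("xyz",[-3.14,0,.097]).as_matrix();T[:3,3]=[542.6,-250.6,191.8]
E=T@np.array(d["mount"]); fl,fr=cast(d,[[343,124],[425,129]],6,E)[:,:2]; e=fl-fr;y=np.arctan2(-e[0],e[1])
print(y,np.linalg.norm(e),(fl+fr)/2-48*np.array([np.cos(y),np.sin(y)]))
E
```

```text
t 16.7 tcp [ 541.8 -255.    91.2] rot [ 3.141 -0.     0.095] w 41.8 F [-0.5  0.6  0.2] q [ 0.39  0.85  0.01  1.81 -0.01  0.49 -1.07]
523,65,142,.066 [  1.16 -32.04  -5.09] [ 0.    -0.     0.029]
0.03669859576089203 55.663588029460044 [ 555.62956373 -315.52074043]
```

Emit:
send_rows(rows=[[[0,0,-2,0,0,0],[0,0,-6,0,0,0],[0.1,-1.5,-9.5,0,0,0.01],[0.2,-5.5,-10,0,0,0.02],[0.4,-10.2,-10,0,0,0.03],[0.6,-15,-10,0,0,0.03],[0.8,-19.8,-10,0,0,0.03],[1,-24.5,-10,0,0,0.03],[1.2,-28.8,-10,0,0,0.03],[1.2,-31.6,-9,0,0,0.03]]])

```text
clock: 17.75
eef_pos: [524.2, 65.0, 181.8]
tool_rot: [-3.14, -0.003, 0.069]
force: [-0.3, 0.4, 0.2]
width: 42.0
gripper_force: 0.0
```

Emit:
send_rows(rows=[[[0,-0.4,1,0,0,0],[0,-0.5,3,0,0,0],[0,-0.5,3.6,0,0,0],[0,-0.5,3.6,0,0,0]]])

```text
clock: 18.15
eef_pos: [522.8, 64.6, 144.0]
tool_rot: [3.141, 0.002, 0.063]
force: [-0.0, 0.1, 0.3]
width: 41.7
gripper_force: 0.0
```

```bash
python3 g.py 523,64.5,87.5,.066; python3 w.py w7
```

```text
t 18.15 tcp [522.8  64.6 144. ] rot [3.141e+00 2.000e-03 6.300e-02] w 41.7 F [-0.   0.1  0.3] q [-0.22  0.7   0.06  1.99 -0.09  0.46 -1.6 ]
523,64.5,87.5,.066 [0.03 0.   5.65] [ 0.001  0.002 -0.003]
cam [597.  69. 214.] look [-0.29 -0.02 -0.96]
[284. 236.] c [523.1  63.3] [108.2  19.9] box [263 140] [304 337]
[449. 195.] c [551.  -20.4] [43.  64.3] box [409 152] [533 274]
```

Emit:
send_rows(rows=[[[0,0,1.5,0,0,0],[0,0,3.8,0,0,0],[0,0.1,5.2,0,0,0],[0,0.1,5.6,0,0,0],[0,0.1,5.6,0,0,0]]])

```text
clock: 18.7
eef_pos: [523.5, 64.4, 88.8]
tool_rot: [3.141, 0.001, 0.064]
force: [-0.6, -0.1, 0.5]
width: 41.7
gripper_force: 0.0
```

Emit:
send_rows(rows=[[[0,0,0,0,0,0],[0,0,0,0,0,0],[0,0,0,0,0,0],[0,0,0,0,0,0],[0,0,0,0,0,0]]], grip=255)

```text
clock: 19.2
eef_pos: [524.0, 64.8, 89.9]
tool_rot: [-3.142, -0.002, 0.065]
force: [-1.1, -0.5, 7.3]
width: 18.8
gripper_force: 59.3
```

```bash
python3 g.py 555,-314.5,192,.09
```

```text
t 19.2 tcp [524.   64.8  89.9] rot [-3.142e+00 -2.000e-03  6.500e-02] w 18.8 F [-1.1 -0.5  7.3] q [-0.21  0.8   0.05  2.01 -0.1   0.34 -1.59]
555,-314.5,192,.09 [  0.66  38.05 -10.21] [-0.    -0.002 -0.025]
```

Emit:
send_rows(rows=[[[0,0,-1.5,0,0,0],[0,0,-4.5,0,0,0],[0,0,-8,0,0,0],[0,2,-10.3,0,0,0],[0,6,-10.5,0,0,0],[0.1,10.5,-10.5,0,0,0],[0.2,15,-10.5,0,0,0],[0.3,19.7,-10.5,0,0,-0.01],[0.4,24.5,-10.5,0,0,-0.02],[0.5,29,-10.5,0,0,-0.025]]])

```text
clock: 20.2
eef_pos: [547.0, -226.5, 194.2]
tool_rot: [3.141, -0.0, 0.09]
force: [1.2, 0.0, -0.9]
width: 19.0
gripper_force: 58.6
```

Emit:
send_rows(rows=[[[0,4,0.2,0,0,0],[0.1,7.5,0.2,0,0,0],[0.1,9,0.2,0,0,0],[0.1,9,0.2,0,0,0],[0.1,9,0.2,0,0,0]]])

```text
clock: 20.7
eef_pos: [556.3, -311.6, 191.7]
tool_rot: [-3.139, 0.0, 0.091]
force: [0.3, 0.9, 0.2]
width: 19.0
gripper_force: 58.7
```

```bash
python3 g.py 555,-314.5,90.8,.09; python3 w.py w8
```

```text
t 20.7 tcp [ 556.3 -311.6  191.7] rot [-3.139  0.     0.091] w 19.0 F [0.3 0.9 0.2] q [ 0.46  0.74  0.01  1.65 -0.01  0.75 -1.  ]
555,-314.5,90.8,.09 [-0.16  0.3  10.09] [-0.002  0.     0.001]
cam [ 630. -306.  262.] look [-0.29 -0.02 -0.96]
[195. 226.] c [ 541.4 -256.7] [108.6  21.5] box [172 148] [215 307]
[282. 274.] c [ 506.1 -315.8] [176.3  37. ] box [254 159] [311 395]
[ 96. 241.] c [ 525.6 -193.6] [109.4  24.6] box [ 67 164] [123 320]
[ 13. 266.] c [ 514.  -142.1] [ 25.7 111.5] box [  0 172] [ 38 326]
```

View pics/w8.png

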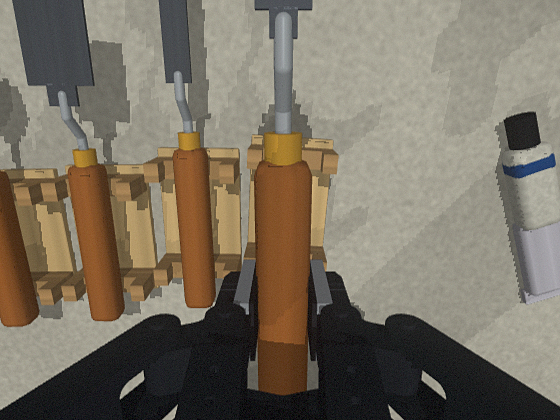

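The wrist view shows the first three knives seated, with the long one's handle at (195,226). The diamond knife is over rest 4, near (290,205).

Emit:
send_rows(rows=[[[-0.1,0.2,2,0,0,0],[-0.1,0.2,5.5,0,0,0],[-0.1,0.2,8.1,0,0,0],[-0.1,0.2,9.6,0,0,0],[-0.1,0.2,10.1,0,0,0],[-0.1,0.2,10.1,0,0,0],[-0.1,0.2,10.1,0,0,0]]])

```text
clock: 21.45
eef_pos: [556.5, -315.5, 92.0]
tool_rot: [3.141, -0.002, 0.091]
force: [0.3, -0.4, 0.5]
width: 19.0
gripper_force: 58.6
```

Emit:
send_rows(rows=[[[0,0,0,0,0,0],[0,0,0,0,0,0],[0,0,0,0,0,0],[0,0,0,0,0,0]]], grip=130)

```text
clock: 21.85
eef_pos: [555.6, -316.0, 91.2]
tool_rot: [3.141, -0.0, 0.09]
force: [-0.1, 0.2, -0.2]
width: 41.9
gripper_force: 0.0
```

Emit:
send_rows(rows=[[[0,0,-2,0,0,0],[0,0,-6,0,0,0],[0,0,-10,0,0,0],[-2,4,-13,0,0,0],[-5,8,-14,0,0,0],[-8,12,-14,0,0,0],[-10,16,-14,0,0,0],[-10,19,-14,0,0,0],[-10,20,-14,0,0,0],[-10,20,-14,0,0,0]]])

```text
clock: 22.85
eef_pos: [473.3, -525.2, 230.5]
tool_rot: [3.141, -0.0, 0.088]
force: [0.2, 0.5, -0.4]
width: 41.7
gripper_force: 0.0
```

```bash
python3 g.py; python3 - <<'E'
from h import *
d=ctrl.get_image("top"); im=cv2.cvtColor(d["pixels"],cv2.COLOR_RGB2BGR)
H,S,V=[x.astype(int) for x in cv2.split(cv2.cvtColor(im,cv2.COLOR_BGR2HSV))]
for b in blobs((H<16)&(S>125),150):
    if 280<b[:,0].mean()<450:
        P=cast(d,b,31)[:,:2].astype(np.float32);print(np.round(cv2.minAreaRect(P)[:2],1).tolist() if 0 else [np.round(q,1) for q in cv2.minAreaRect(P)[:2]])
cv2.imwrite("pics/top9.png",cv2.resize(im[120:240,270:450],None,fx=4.4,fy=4.4,interpolation=cv2.INTER_CUBIC))
E
```

```text
t 22.85 tcp [ 473.3 -525.2  230.5] rot [ 3.141 -0.     0.088] w 41.7 F [ 0.2  0.5 -0.4] q [ 0.8   0.79 -0.01  1.41  0.01  0.95 -0.69]
[array([ 554.8, -314.9]), array([107.4,  23.7])]
[array([ 540.2, -253.9]), array([104.9,  23.1])]
[array([ 524.5, -188.9]), array([106.9,  20.8])]
[array([ 513.6, -125.9]), array([106.5,  21. ])]
```

View pics/top9.png

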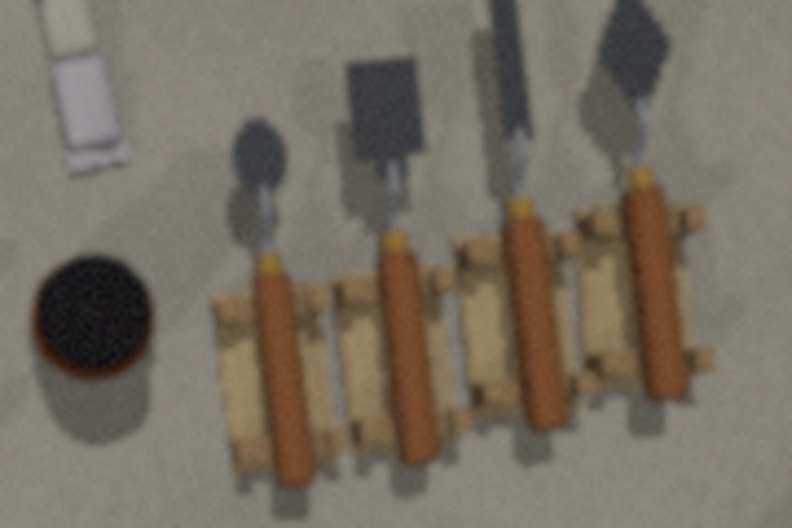

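The final top view shows all four knives in order (round, square, long, diamond), lying between the horns of their rests. Handle centres are within about 2 mm of the rest centres, and the jar is in place at crop pixel (93,315).

```bash
python3 -c "
from cell import ctrl
print(ctrl.finish_job())"
```

```text
the job is handed in; nothing more can be done
None
```

All four knives (round, square, long, diamond, left to right) are on the four rests in order, measured within about 3 mm of each rest's centre, with the jar undisturbed; I handed the job in at about 23 s, and no verdict came back.

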